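# Drive the jammed stone core out of the core bit

## Robot

A 6-joint arm with a two-finger parallel gripper is mounted at the origin on the work surface. World frame = base frame: x ahead of the robot, y to its left, z up, the work surface at z = 0. Lengths are in m, angles in rad, forces in N, time in s.
With the tool pointing down it reaches from about 0.275 to 0.75 m from the base axis. Payload 10.2 kg.
Tool frame: the origin (TCP) lies midway between the tips of the shut fingers; the grasp point (between the pads) lies 19 mm behind it; x points along the fingers, z is the direction in which the jaws open and shut, and the axes are right-handed (so a half turn about x gives the same grasp; the last joint's range is limited). The gripper opens to 88 mm and grips with 3 to 60 N. Pads are 18 mm wide; open, the fingers measure 123 mm over their backs; the gripper's body (75 mm by 187 mm) begins 45 mm behind the grasp point.
Start: joints at [-1.375, 0.313, 1.498, -0, 1.331, -0.223], TCP at [0.213, -0.48, 0.239] pointing down, gripper open.
Joint ranges: [-2.94, 2.94], [-0.97, 2.17], [0.19, 2.56], [-1.23, 4.37], [0.02, 3.11], [-2.88, 2.88]. Speed limits (rad/s): [2.39, 2.39, 3.01, 3.14, 3.14, 3.14].

## Interface

Orientations are given as a rotation vector (axis times angle).
In Python, from rig import observe, snapshot, camera_model, job_done gives the robot as it stands.
- The arm moves only by the tool play_rows, never from a script. Its argument "rows" is a list that holds one entry, the list of rows, each a list of 5 numbers: the opening, from -1 (shut) to 1 (fully open), then the shift along the world's x, y, z in units of 40 mm (1.0 is 40 mm), then the turn about the world's z in units of 10 degrees (1.0 is 10 degrees). A call has 1 to 12 rows; each row shifts and turns the commanded pose from where the row before left it; what a row does not reach is not made up. A row lasts 1/8 s, in which the tool goes at most 62.5 mm and 10.7 degrees, less where a joint would pass 70% of its speed; a pose out of reach is approached as far as the arm can. A call is refused whole if a number of a shift passes 1 or a number of a turn 1, either way. A call with a gripper value outside its range is refused whole. The fingers move at their own pace and stop on an object; "grip_force" is the grip in N (left out, the last holds). Time passes only in rows, so rows that do not move let the fingers close. It gives the time, the measured TCP pose, the force and the opening at its end, in the units of the state.
- observe(): the state, without advancing time (a new reading comes with each control period).
- snapshot(name): name is "scene" or "top" or "wrist"; returns (picture, depth): 420x560x3 uint8, blue, green, red; 420x560 float32, m along the optical axis (not along the pixel's ray), 0 where there is no reading.
- camera_model(name): a dict with "fx", "fy", "cx", "cy" (pixels), "dist_coeffs" ([k1, k2, p1, p2, k3] as OpenCV has them; the pictures are not rectified), "rvec" (rotation vector, rad) and "tvec" (3), from world to camera coordinates, as OpenCV has them. Camera axes: x right, y down, z forward; pixel columns grow to the right and rows downward; lengths in m; the calibration is good to about 2 mm. A picture is of the moment at which its call begins: read the wrist's pose just before it. camera_model takes no time and is no camera call; for the wrist camera it gives the pose at the moment of the call.
- job_done(): hands the job in, once; it reports no verdict.
The state is a dict: "clock": time; "joint_positions": joint angles; "joint_vel": joint speeds; "joint_efforts": joint torques, N m; "ee_pos": TCP position; "tool_rot": TCP orientation; "contact_force": force on the tool from outside, world axes, zero at the start; "moment": the same for the moment, N m; "width": finger opening in m.
Only numpy, scipy, OpenCV 4.12 (cv2) and the standard library are available. Lean on these libraries where they do the work, as an engineer would, in place of code of your own. Each camera call takes 0.05 s, during which the arm holds its last target. There are 200 camera calls.

## Task

A stone core is jammed in the diamond core bit held in the vise: with the aluminium drift, pushed in through the hollow boss at the back of the bit, press the core right out of the mouth so that it drops into the blue foam-lined tray. The boss was brazed on slightly out of true and the vise only nips the thin barrel, so feel the drift in and press steadily without pushing the bit along in the jaws. Then draw the drift out of the bit and leave it lying flat, on its V-blocks or on the bench, with the other things on the bench left alone.

Things in the scene. Friction and masses are not known exactly. Their poses are not given: they have to be found in the camera images.
- bit_boss (a point): Point on the barrel's axis at the open back end of a steel core bit's hexagon boss (24 mm across flats). The boss is brazed on out of true: its bore (plain, square-edged, 15 mm wide, 34 mm deep, into the barrel) is parallel to the axis but its centre lies about 3.2 mm off it, in a direction that is not measured: up, down or to a side. Axis level, 70 mm above the bench; push along -y; z up.
- bit_mouth (a point): Centre of the bit's open mouth (gold-coloured crown), 125 mm along -y from bit_boss; same axes. The barrel is 91 mm long, 36 mm outside, 31 mm inside. The core is out when its back face has passed here; it then drops into the tray below.
- core_center (a point): Centre of the green stone core, a cylinder 29 mm across, 34 mm long, about 60 g; y is its axis. It starts jammed inside the barrel, its back face 40 to 65 mm in from the boss end, out of reach of fingers, and takes a steady push of about 8 to 13 N to slide.
- drift_center (a point): Middle of the drift: a straight aluminium octagonal bar, 12 mm across flats (13 over corners), 170 mm long, 56 g; -y points to the nose, 85 mm away, the plain tail is 85 mm the other way. Starts level in two V-blocks, axis 40 mm above the bench. The nose must go 125 mm into the bit. Left in the bore with 50 mm or more inserted it stays, its tail drooping about 0.1 rad.
- drift_nose (a point): Centre of the drift's blunt nose face; the last 14 mm there are turned round, 12 mm across, brass-coloured.
- vise: Blue-grey drill-press vise fixed to the bench, base 205 x 80 mm, nipping the bit's barrel along its y in soft jaws (80 mm wide along y, tops 80 mm up, ending 15 mm short of the boss end). About 20 N along the bit's axis makes it slide in the jaws. Screw and T-handle reach 155 mm towards -x, up to 50 mm high. Origin on the bench below the middle of the jaws.
- rest: Fixed wooden board 60 x 150 x 10 mm with the two V-blocks that carry the drift along its y, axis 40 mm up; the blocks are 12 mm thick, centred 58 mm either side of the origin, and reach just above the drift's axis. Origin: centre of its underside.
- tray_floor (a point): Blue plastic tray 130 x 130 mm outside, walls 4 mm thick and 45 mm high, on the bench under the bit's mouth; this point is the centre of its foam lining's top, 24 mm above the bench. x and y along its sides.
- spare_bit: Bystander: a spare core bit 40 mm across and 124 mm tall, standing on its mouth. Origin centre of its foot.
- bottle: Bystander: white closed plastic bottle, 60 mm across, 150 mm tall, red cap. Origin centre of its foot.
- bangle: Bystander: pale green stone bangle lying flat, 76 mm across, 14 mm high. Origin centre of its underside.
Things that resemble listed ones, but are neither listed nor needed, are in the scene too. Of the things that look like the part that bears drift_center, the middle-sized one is meant. Of the things that look like the part that bears tray_floor, the larger one is meant.

How it is judged:
On the way, in this order (a step that is already met when the one before it is completed fails the run):
1. the drift's nose is in the boss bore while the core is still in the barrel (y of drift_nose in the frame of bit_boss between -0.125 and -0.02 m and x of drift_nose in the frame of bit_boss between -0.012 and 0.012 m and z of drift_nose in the frame of bit_boss between -0.012 and 0.012 m and y of core_center in the frame of bit_mouth above 0 m), for 0.1 s.
2. the core is out of the bit and lies in the tray (x of core_center in the frame of tray_floor between -0.06 and 0.06 m and y of core_center in the frame of tray_floor between -0.06 and 0.06 m and z of core_center in the frame of tray_floor below 0.022 m), for 0.2 s.
At the end, for the whole second after the job is handed in: The core lies in the tray (its centre inside the walls and no more than 22 mm above the foam); the drift is out of the bit and lies flat, within 10 degrees of level, on the bench or on its V-blocks (its middle lower than 52 mm above the bench); the bit is still where it was in the jaws, within 6 mm (all of step 2 and height (world z) of drift_center below 0.052 m and angle between drift_center's own y axis and vertical between 1.4 and 1.74 rad and distance between drift_nose and bit_boss above 0.02 m and distance of bit_boss from where it was at the start of the episode below 0.006 m); the robot touches nothing.
It fails at once if the bit is pushed or pulled more than 6 mm along in the jaws (distance of bit_boss from where it was at the start of the episode above 0.006 m).
It fails at once if a bystander (spare bit, bottle, bangle) is shifted more than 25 mm (distance of any of spare_bit, bottle, bangle from where it was at the start of the episode above 0.025 m).
It also fails if it takes over 64 s, if anything falls off the work surface, if the arm or the gripper's body presses on something with over 40 N, if the wrist force passes 120 N, or if a joint passes its speed limit or range.

## Working session

There is one attempt and no reset: what is moved stays moved. The work goes in short steps, Python scripts to look and compute and a tool call to move; the robot and the scene stay as the last step left them, time stands still between calls to the robot, and variables do not carry over. Pictures are saved under pics/ and viewed, about 8 in all and at most 12, crops included, and the job is handed in when it is done.

Besides the shell and the picture viewer there is one more tool, called after "Call:" as a command line: name --argument value ..., lists and objects as JSON in quotes. play_rows: Moves the arm, as the interface text tells. Its arguments: {"type":"object","properties":{"rows":{"type":"array"},"grip_force":{"type":"number"}},"required":["rows"]}

```bash
ls; mkdir -p pics; cat > h.py <<'E'
import numpy as np, cv2
from rig import observe, snapshot, camera_model, job_done
def cam(n):
    m=camera_model(n); K=np.array([[m['fx'],0,m['cx']],[0,m['fy'],m['cy']],[0,0,1.]])
    return K,np.array(m['dist_coeffs'],float),cv2.Rodrigues(np.array(m['rvec'],float))[0],np.array(m['tvec'],float)
def back(c,uv,d):
    K,D,R,t=c; p=cv2.undistortPoints(np.array(uv,float).reshape(-1,1,2),K,D).reshape(-1,2)
    d=np.atleast_1d(d); return (np.c_[p*d[:,None],d]-t)@R
def cloud(c,dep):
    v,u=np.nonzero(dep>0); return back(c,np.c_[u,v],dep[v,u]),u,v
def proj(c,P):
    K,D,R,t=c; return cv2.projectPoints(np.array(P,float).reshape(-1,3),cv2.Rodrigues(R)[0],t,K,D)[0].reshape(-1,2)
def onplane(c,uv,z):
    K,D,R,t=c; p=cv2.undistortPoints(np.array(uv,float).reshape(-1,1,2),K,D).reshape(-1,2)
    r=np.c_[p,np.ones(len(p))]@R; o=-R.T@t; return o+r*((z-o[2])/r[:,2])[:,None]
E
python3 - <<'E'
from h import *
for n in('scene','top','wrist'):
    c=cam(n); im,d=snapshot(n); cv2.imwrite(f'pics/{n}0.png',im); np.savez(f'pics/{n}0.npz',im=im,d=d,K=c[0],D=c[1],R=c[2],t=c[3])
    print(n,-c[2].T@c[3], c[2][2], (d>0).mean())
o=observe();print(o)
a=cv2.imread('pics/top0.png');cv2.imwrite('pics/top0b.png',cv2.resize(a,(800,600)))
a=cv2.imread('pics/scene0.png');cv2.imwrite('pics/scene0b.png',cv2.resize(a,(800,600)))
E
```

```text
pics
scene [1.20177891 0.35634964 0.84710689] [-0.62091854 -0.31898388 -0.71603733] 0.9957738095238096
top [0.35204808 0.01898181 0.91605996] [ 0.1907106  -0.00697074 -0.98162155] 0.9958163265306123
wrist [ 0.28645504 -0.44808903  0.38552701] [-0.28170253 -0.12487788 -0.95134074] 0.9958673469387755
{'clock': 0.15, 'joint_positions': array([-1.37539129e+00,  3.13303163e-01,  1.49822447e+00, -3.63242147e-05,
        1.33102335e+00, -2.23425292e-01]), 'joint_vel': array([-0.00063403, -0.00040809, -0.00355248, -0.00043881,  0.00110493,
       -0.00025763]), 'joint_efforts': array([ 9.26160246e-04, -4.02302957e+01, -2.52317423e+01,  6.94189570e-02,
        3.44103528e-02, -6.81900769e-05]), 'ee_pos': array([ 0.2134458 , -0.47945311,  0.23831626]), 'tool_rot': array([ 0.89602405,  1.379427  , -0.89493486]), 'contact_force': array([ 0.83806406, -0.11186698, -0.23215638]), 'moment': array([ 0.04495263,  0.06520839, -0.00024144]), 'width': 0.0880389458703907}
```

View pics/top0b.png

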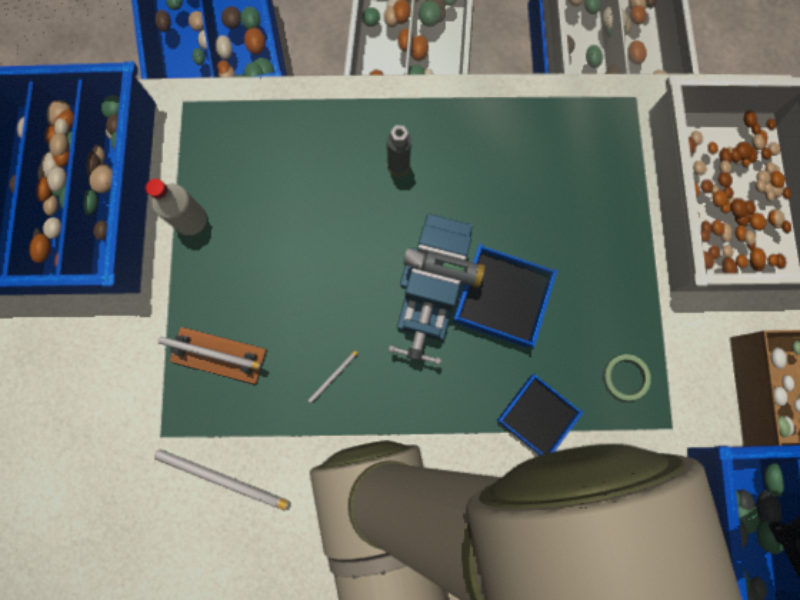

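View pics/scene0b.png

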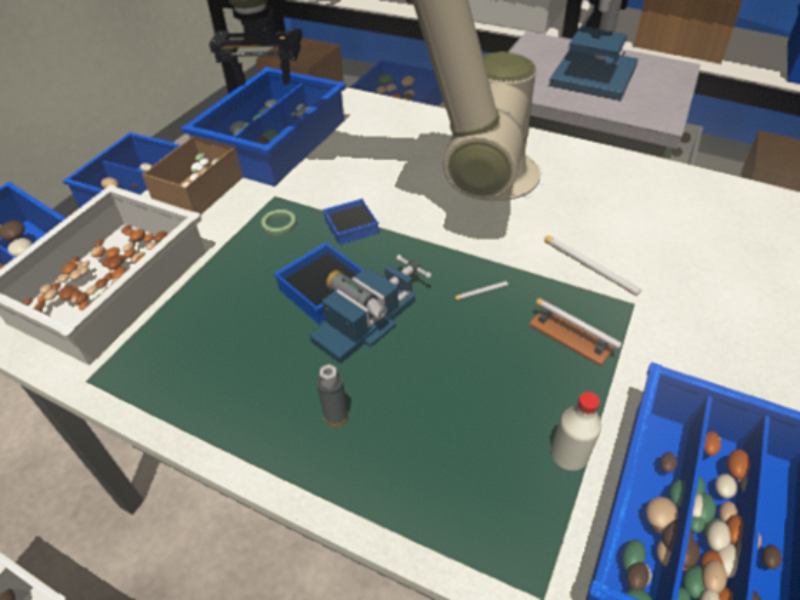

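Pictures 1 and 2, in 800x600 pixels of the top view:
- **Bars that could be the drift:** the large bar on the bench at (222,480), the bar on the V-blocks at (210,354), and the small bar at (333,377). The middle-sized one is on the V-blocks, with its brass nose at about (262,366).
- **Trays:** the larger is at (510,297) under the mouth, the smaller at (540,415).
- **Bit:** the boss is at about (410,258) and the mouth at (480,275).

Next I'll measure these.

```bash
python3 - <<'E'
from h import *
for n in('top','scene'):
    z=np.load(f'pics/{n}0.npz'); c=(z['K'],z['D'],z['R'],z['t']); P,u,v=cloud(c,z['d'])
    print(n,'bench z',np.median(P[(P[:,2]<.02)&(P[:,0]>.2)&(P[:,0]<.7)&(abs(P[:,1])<.3)][:,2]))
    x0,y0=(.32,.25)
    # ROI around rest from top pixels
    if n=='top':
        r=onplane(c,np.array([[160,340],[262,366],[408,258],[480,275],[510,297],[160,455],[287,505],[310,400],[355,352],[398,130],[155,187],[628,378]])*.7,.04); print(r.round(3))
        A=r[0];B=r[1]
    m=(abs(P[:,0]-(A+B)[0]/2)<.08)&(abs(P[:,1]-(A+B)[1]/2)<.13)&(P[:,2]>.036)&(P[:,2]<.055)
    Q=P[m]; q=Q.mean(0); w,V=np.linalg.eigh(np.cov(Q.T)); d=V[:,2]*-np.sign(V[1,2]); s=(Q-q)@d
    e=.5*(np.percentile(s,.5)+np.percentile(s,99.5)); print('drift',len(Q),q.round(4),'dir',d.round(3),'len',np.ptp(s).round(4),'mid',(q+e*d).round(4),'zmax',np.percentile(Q[:,2],[50,95]))
    # bit
    C=(r[2]+r[3])/2
    m=(abs(P[:,0]-C[0])<.06)&(abs(P[:,1]-C[1])<.11)&(P[:,2]>.083)&(P[:,2]<.11)
    Q=P[m];q=Q.mean(0); w,V=np.linalg.eigh(np.cov(Q.T)); d=V[:,2]*-np.sign(V[1,2]); s=(Q-q)@d
    print('bit',len(Q),q.round(4),'dir',d.round(3),'ends',(q+s.min()*d).round(4),(q+s.max()*d).round(4))
    for a in np.arange(s.min(),s.max(),.01):
        k=(s>=a)&(s<a+.01); print(round(a-s.min(),3),k.sum(),Q[k].mean(0).round(4),Q[k,2].max().round(4))
a=cv2.imread('pics/scene0.png'); b=cv2.imread('pics/top0.png')
h=np.hstack([cv2.resize(a[160:260,190:310],None,fx=4,fy=4,interpolation=2)[:400,:400],cv2.resize(b[220:280,105:195],None,fx=4.4,fy=4.4,interpolation=2)[:264,:396].copy() if 0 else cv2.resize(b[160:260,270:370],(400,400),interpolation=2)])
cv2.imwrite('pics/c1.png',h)
E
```

```text
top bench z 0.001326869123417718
[[ 0.452  0.393  0.04 ]
 [ 0.408  0.227  0.04 ]
 [ 0.582 -0.009  0.04 ]
 [ 0.552 -0.127  0.04 ]
 [ 0.515 -0.174  0.04 ]
 [ 0.273  0.382  0.04 ]
 [ 0.197  0.183  0.04 ]
 [ 0.354  0.15   0.04 ]
 [ 0.429  0.079  0.04 ]
 [ 0.812  0.004  0.04 ]
 [ 0.713  0.42   0.04 ]
 [ 0.381 -0.356  0.04 ]]
drift 489 [0.4304 0.3103 0.0448] dir [-0.253 -0.967 -0.004] len 0.1717 mid [0.4307 0.3116 0.0448] zmax [0.04529888 0.04852381]
bit 464 [ 0.5558 -0.0745  0.0862] dir [-0.258 -0.966  0.014] ends [ 0.5744 -0.0049  0.0853] [ 0.5432 -0.1215  0.0869]
0.0 1 [ 0.5792 -0.0062  0.0839] 0.0839
0.01 5 [ 0.5554 -0.0161  0.0835] 0.0837
0.02 29 [ 0.5678 -0.0311  0.0864] 0.0907
0.03 50 [ 0.5683 -0.0396  0.0865] 0.0896
0.04 46 [ 0.5644 -0.0488  0.0859] 0.0904
0.05 39 [ 0.5584 -0.058   0.0858] 0.0895
0.06 52 [ 0.5549 -0.0667  0.0854] 0.0895
0.07 48 [ 0.5554 -0.0771  0.0856] 0.0902
0.08 43 [ 0.552  -0.0862  0.0858] 0.0901
0.09 44 [ 0.5502 -0.0969  0.0869] 0.0906
0.1 49 [ 0.5481 -0.1063  0.0868] 0.0905
0.11 53 [ 0.5446 -0.1159  0.0873] 0.0922
0.12 5 [ 0.5443 -0.1215  0.087 ] 0.0893
scene bench z 0.000921554168842152
drift 350 [0.4373 0.3147 0.0441] dir [-0.254 -0.967 -0.009] len 0.1676 mid [0.4365 0.3113 0.044 ] zmax [0.0444662  0.04840822]
bit 223 [ 0.5622 -0.0771  0.0862] dir [-0.29  -0.957  0.003] ends [ 0.5792 -0.0211  0.086 ] [ 0.548  -0.1241  0.0863]
0.0 1 [ 0.6196 -0.0333  0.0843] 0.0843
0.01 30 [ 0.5736 -0.0354  0.0861] 0.09
0.02 27 [ 0.5713 -0.0447  0.0861] 0.0904
0.03 17 [ 0.5705 -0.0546  0.0868] 0.0897
0.04 17 [ 0.5651 -0.0642  0.0865] 0.0898
0.05 17 [ 0.5646 -0.0737  0.086 ] 0.091
0.06 24 [ 0.5607 -0.0832  0.086 ] 0.0902
0.07 19 [ 0.5546 -0.0917  0.0858] 0.0896
0.08 27 [ 0.5542 -0.1031  0.0856] 0.0893
0.09 26 [ 0.5526 -0.1124  0.0865] 0.0909
0.1 18 [ 0.5498 -0.121   0.0871] 0.0905
```

View pics/c1.png

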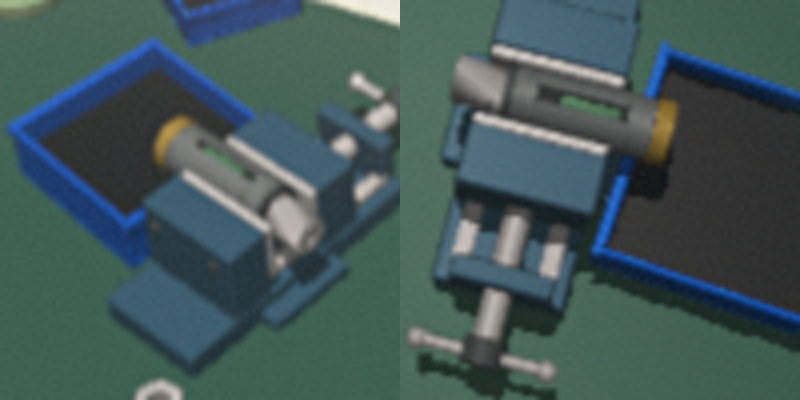

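Picture 3: the barrel has a slot that shows the green core. The bit and drift are almost parallel, both yawed about -14.7°. Now I'll check the tool yaw and plan the move above the drift.

```bash
python3 - <<'E'
from h import *
o=observe(); R=cv2.Rodrigues(np.array(o['tool_rot']))[0]; print(R.round(3))
d=np.array([-.2535,-.967]); n=np.array([-d[1],d[0]])
zang=np.degrees(np.arctan2(R[1,2],R[0,2]))
for s in(1,-1): print('turn',((np.degrees(np.arctan2(s*n[1],s*n[0]))-zang+180)%360)-180)
c=cam('wrist'); print('cam rel tool', R.T@((-c[2].T@c[3])-o['ee_pos']), 'axis in tool',R.T@c[2][2], c[0])
E
```

```text
[[-0.     0.914  0.407]
 [ 0.001  0.407 -0.914]
 [-1.     0.    -0.001]]
turn 51.31269535263189
turn -128.68730464736814
cam rel tool [-0.14727262  0.07947777  0.00091337] axis in tool [ 9.51273827e-01 -3.08346832e-01  5.80213948e-04] [[320.4614427    0.         282.66796131]
 [  0.         320.4614427  208.49298185]
 [  0.           0.           1.        ]]
```

Call:
play_rows --rows '[[[1,0.23,0.82,0,0.21],[1,0.23,0.82,0,0.21],[1,0.23,0.82,0,0.21],[1,0.23,0.82,0,0.21],[1,0.23,0.82,0,0.21],[1,0.23,0.82,0,0.21],[1,0.23,0.82,0,0.21],[1,0.23,0.82,0,0.21],[1,0.23,0.82,0,0.21],[1,0.23,0.82,0,0.21],[1,0.23,0.82,0,0.21],[1,0.23,0.82,0,0.21]]]'

```text
clock: 1.65
ee_pos: [0.324, -0.0849, 0.2387]
tool_rot: [0.556, 1.498, -0.556]
contact_force: [0.0, -0.9, 0.5]
width: 0.0881
```

Call:
play_rows --rows '[[[1,0.23,0.82,0,0.22],[1,0.23,0.82,0,0.22],[1,0.23,0.82,0,0.22],[1,0.23,0.82,0,0.22],[1,0.23,0.82,0,0.22],[1,0.23,0.82,0,0.22],[1,0.23,0.82,0,0.22],[1,0.23,0.82,-0.2,0.22],[1,0.23,0.82,-0.3,0.22],[1,0.23,0.82,-0.3,0.22],[1,0.23,0.82,-0.3,0.22],[1,0,0,0,0]]]'

```text
clock: 3.15
ee_pos: [0.4247, 0.2759, 0.1935]
tool_rot: [0.225, 1.561, -0.226]
contact_force: [-0.9, -0.2, -0.1]
width: 0.0878
```

```bash
cat > look.py <<'E'
from h import *
import sys
n,out=sys.argv[1:3]
o=observe(); c=cam(n); im,d=snapshot(n); o2=observe()
np.savez(f'pics/{out}.npz',im=im,d=d,K=c[0],D=c[1],R=c[2],t=c[3]); cv2.imwrite(f'pics/{out}.png',im)
print('tcp',o['ee_pos'].round(4),'rot',o['tool_rot'].round(4),'F',o['contact_force'].round(2),'w',round(o['width'],4),'t',o2['clock'])
E
python3 look.py wrist w1; python3 - <<'E'
from h import *
z=np.load('pics/w1.npz'); c=(z['K'],z['D'],z['R'],z['t']); P,u,v=cloud(c,z['d'])
m=(abs(P[:,0]-.4335)<.08)&(abs(P[:,1]-.3115)<.13)&(P[:,2]>.039)&(P[:,2]<.055)
Q=P[m]; q=Q.mean(0); w,V=np.linalg.eigh(np.cov(Q.T)); d=V[:,2]*-np.sign(V[1,2]); s=(Q-q)@d
print(len(Q),q.round(4),d.round(4),'ends',(q+np.percentile(s,.3)*d).round(4),(q+np.percentile(s,99.7)*d).round(4),np.percentile(Q[:,2],[50,90]))
m=(abs(P[:,0]-.4335)<.1)&(abs(P[:,1]-.3115)<.14)&(P[:,2]>.006)&(P[:,2]<.014)
Q=P[m];print('board',Q.mean(0),len(Q), cv2.minAreaRect(Q[:,:2].astype(np.float32)))
E
```

```text
tcp [0.4247 0.2759 0.1935] rot [ 0.225   1.561  -0.2265] F [-0.86 -0.16 -0.09] w 0.0878 t 3.2
2909 [0.4347 0.3181 0.0456] [-2.602e-01 -9.656e-01 -4.000e-04] ends [0.4547 0.3925 0.0456] [0.4112 0.2308 0.0455] [0.04614994 0.04780748]
board [0.43349351 0.31408616 0.01127019] 5940 ((0.4314069151878357, 0.30757009983062744), (0.15017014741897583, 0.06011166796088219), 74.6899642944336)
```

View pics/w1.png

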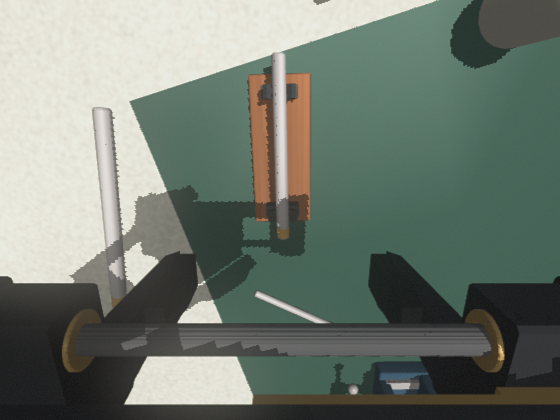

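Picture 4: the drift lies in its V-blocks, with its tail at (279,55), its nose at (283,235) and the tail block at about (280,92). Next I'll locate the blocks along the drift to choose where to grasp.

```bash
python3 - <<'E'
from h import *
z=np.load('pics/w1.npz'); c=(z['K'],z['D'],z['R'],z['t']); P,u,v=cloud(c,z['d'])
d=np.array([-.2598,-.9657]);n=np.array([.9657,-.2598]); mid=np.array([.433,.3117])
a=(P[:,:2]-mid)@d; l=(P[:,:2]-mid)@n
m=(abs(l)>.009)&(abs(l)<.03)&(P[:,2]>.025)&(P[:,2]<.05)&(abs(a)<.1)
for s,t in((-1,'tail'),(1,'nose')):
    k=m&(a*s>0)
    if k.sum(): print(t,k.sum(),np.percentile(a[k],[1,10,50,90,99]).round(4),'z',np.percentile(P[k,2],[10,90]),'l',l[k].min(),l[k].max())
for q in (-.08,-.07,-.045,-.02,.02,.05,.08):
    k=(abs(a-q)<.004)&(abs(l)<.012)&(P[:,2]>.035); print(q,k.sum(),'lat',l[k].mean().round(4),np.ptp(l[k]).round(4),'ztop',np.percentile(P[k,2],90).round(4))
E
```

```text
tail 234 [-0.0596 -0.0586 -0.0537 -0.0489 -0.0478] z [0.02692343 0.04376471] l -0.016928858864930285 0.016525217603070734
nose 221 [0.0561 0.0565 0.0602 0.0665 0.0681] z [0.0268489  0.04369003] l -0.016932305208003734 0.016372864627528242
-0.08 144 lat -0.0003 0.0112 ztop 0.0479
-0.07 145 lat 0.0002 0.0119 ztop 0.0477
-0.045 142 lat -0.0005 0.0228 ztop 0.048
-0.02 123 lat -0.0 0.0118 ztop 0.0481
0.02 1131 lat 0.0026 0.0239 ztop 0.287
0.05 95 lat -0.0003 0.0108 ztop 0.048
0.08 89 lat -0.0 0.0112 ztop 0.0477
```

Clearances work: the tail block ends 60 mm behind the drift's middle, so a pad centred 73 mm behind fits, and no regrasp is needed. I'll go above the tail, descend and grip.

Call:
play_rows --rows '[[[0.3,0.23,0.89,0,0.15],[0.3,0.23,0.89,0,0],[0.3,0.23,0.89,-0.31,0],[0.3,0,0,-1,0],[0.3,0,0,-1,0],[0.3,0,0,-0.8,0],[0.3,0,0,0,0]]]'

```text
clock: 4.08
ee_pos: [0.452, 0.3802, 0.0691]
tool_rot: [0.206, 1.564, -0.21]
contact_force: [-0.1, 0.0, 0.2]
width: 0.0577
```

```bash
python3 - <<'E'
from h import *
o=observe();R=cv2.Rodrigues(o['tool_rot'])[0];print(o['ee_pos'].round(4),o['width'],np.degrees(np.arctan2(R[1,2],R[0,2])),R[:,0].round(4))
E
```

```text
[0.452  0.3802 0.0691] 0.057716806476665355 -15.17129916987385 [-0.0034 -0.002  -1.    ]
```

Call:
play_rows --rows '[[[0.3,0.01,0.06,-0.6,0],[0.3,0,0,-0.58,0],[0.3,0,0,0,0],[-1,0,0,0,0],[-1,0,0,0,0],[-1,0,0,0,0],[-1,0,0,0,0]]]' --grip_force 45

```text
clock: 4.95
ee_pos: [0.4532, 0.384, 0.0234]
tool_rot: [0.207, 1.561, -0.207]
contact_force: [0.3, 0.2, -0.6]
width: 0.0193
```

Call:
play_rows --rows '[[[-1,0,0,0,0],[-1,0,0,0,0],[-1,0,0,0,0]]]'

```text
clock: 5.32
ee_pos: [0.4529, 0.384, 0.0232]
tool_rot: [0.207, 1.561, -0.207]
contact_force: [-3.1, 0.3, 2.9]
width: 0.0111
```

Gripped at 11.1 mm. I'll lift, then carry it to a viewpoint behind and to one side of the boss.

Call:
play_rows --rows '[[[-1,0,0,0.4,0],[-1,0,0,0.7,0],[-1,0,0,0.9,0],[-1,0.2,-0.4,0.4,0],[-1,0.25,-0.8,0,0],[-1,0.25,-0.9,0,0],[-1,0.25,-0.9,0,0],[-1,0.25,-0.9,0,0],[-1,0.25,-0.9,0,0],[-1,0.25,-0.9,0,0],[-1,0.25,-0.9,0,0],[-1,0.25,-0.9,0,0]]]'

```text
clock: 6.82
ee_pos: [0.5411, 0.0816, 0.1189]
tool_rot: [0.207, 1.561, -0.208]
contact_force: [0.4, -0.0, 0.2]
width: 0.0108
```

Call:
play_rows --rows '[[[-1,0.25,-0.7,0,0],[-1,0,0,-0.3,0],[-1,0,0,0,0]]]'

```text
clock: 7.2
ee_pos: [0.55, 0.056, 0.1058]
tool_rot: [0.207, 1.564, -0.207]
contact_force: [-0.2, -0.2, -0.4]
width: 0.0111
```

```bash
python3 look.py wrist w2; python3 - <<'E'
import cv2
a=cv2.imread('pics/w2.png'); cv2.imwrite('pics/w2b.png',cv2.resize(a,(784,588),interpolation=2))
E
```

```text
tcp [0.55   0.056  0.1058] rot [ 0.2073  1.5638 -0.2073] F [-0.21 -0.19 -0.4 ] w 0.0111 t 7.25
```

View pics/w2b.png

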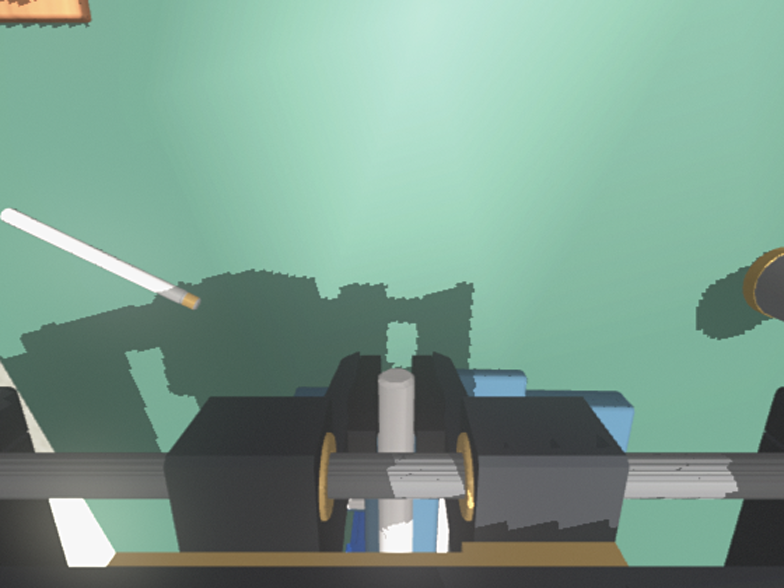

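Picture 5: the gripper hides the boss; only the drift's tail is visible, at (396,375). I'll shift about 70 mm sideways so the boss lies clear of the fingers.

Call:
play_rows --rows '[[[-1,-0.5,-0.5,0.3,0],[-1,-0.5,-0.5,0,0],[-1,0,0,0,0]]]'

```text
clock: 7.62
ee_pos: [0.5103, 0.016, 0.1195]
tool_rot: [0.207, 1.561, -0.207]
contact_force: [0.2, 0.5, -1.0]
width: 0.0109
```

```bash
python3 look.py wrist w3; python3 - <<'E'
from h import *
z=np.load('pics/w3.npz'); c=(z['K'],z['D'],z['R'],z['t'])
p=proj(c,[[.577,-.003,.07],[.544,-.122,.088]]);print(p)
u,v=p[0].astype(int); im=z['im']; u=min(max(u,70),490);v=min(max(v,60),360)
a=im[v-60:v+60,u-70:u+70]; cv2.imwrite('pics/w3b.png',np.hstack([cv2.resize(a,(560,480),interpolation=2),cv2.resize(im,(240,180)).repeat(1,0) if 0 else np.zeros((480,1,3),np.uint8)])); print(u,v)
P,u,v=cloud(c,z['d']); d=np.array([-.2598,-.9657]);n=np.array([.9657,-.2598]); b=np.array([.577,-.003])
a=(P[:,:2]-b)@d; l=(P[:,:2]-b)@n
for q in np.arange(-.01,.1,.005):
    k=(abs(a-q)<.0025)&(abs(l)<.017)&(P[:,2]>.06)&(P[:,2]<.1)
    if k.sum()>3: print(round(q,3),k.sum(),'l',l[k].min().round(4),l[k].max().round(4),'z',np.percentile(P[k,2],[50,90,98]).round(4))
E
```

```text
tcp [0.5103 0.016  0.1195] rot [ 0.2072  1.5609 -0.2072] F [ 0.15  0.47 -1.04] w 0.0109 t 7.675
[[387.27065324 231.73599336]
 [376.63064871 398.96326894]]
387 231
0.0 435 l -0.0097 0.0169 z [0.0731 0.0798 0.0814]
0.005 366 l -0.01 0.0169 z [0.0777 0.0809 0.0818]
0.01 295 l -0.0101 0.0168 z [0.0787 0.0809 0.0818]
0.015 321 l -0.017 0.0161 z [0.0785 0.0806 0.0817]
0.02 306 l -0.017 0.0165 z [0.0788 0.0809 0.0818]
0.025 289 l -0.0169 0.0163 z [0.0788 0.0809 0.0813]
0.03 443 l -0.0168 0.0168 z [0.0794 0.0831 0.0843]
```

View pics/w3b.png

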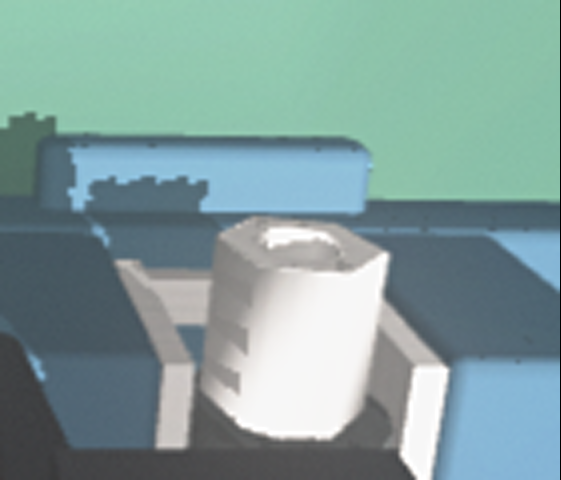

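Picture 6: the boss's hexagon face and bore are visible, the bore at about (303,248) in the crop. Next an enlarged crop to locate the bore edge exactly.

```bash
python3 - <<'E'
from h import *
z=np.load('pics/w3.npz'); c=(z['K'],z['D'],z['R'],z['t']); im=z['im']
# crop origin: u 317,v 171 ; face at crop/4
u0,v0=317+50,171+50
a=im[v0:v0+25,u0:u0+52]; b=cv2.resize(a,None,fx=15,fy=15,interpolation=cv2.INTER_CUBIC)
b=cv2.LUT(b,np.clip((np.arange(256)/255.)**1.5*255,0,255).astype(np.uint8))
for i in range(0,52,10): cv2.putText(b,str(u0+i),(i*15,12),0,.4,(0,0,255),1); cv2.line(b,(i*15+7,14),(i*15+7,20),(0,0,255))
for i in range(0,25,5): cv2.putText(b,str(v0+i),(0,i*15+12),0,.4,(0,0,255),1)
cv2.imwrite('pics/w3c.png',b)
P,u,v=cloud(c,z['d']); d=np.array([-.2598,-.9657]);n=np.array([.9657,-.2598]); B=np.array([.577,-.003])
A=(P[:,:2]-B)@d; l=(P[:,:2]-B)@n
k=(abs(l)<.016)&(P[:,2]>.06)&(P[:,2]<.084)&(A<.03)
print('a front',np.percentile(A[k],[0,1,3,10,20]))
# jaw tops
for s in(-1,1):
    k=(l*s>.019)&(l*s<.06)&(P[:,2]>.07)&(P[:,2]<.09)&(A>0)&(A<.06); print('jaw z',s,k.sum(),np.median(P[k,2]))
    # upper rear edge of jaws: start a
    print(' a start',np.percentile(A[k],1), 'inner l at z>.078', np.percentile((l*s)[(P[:,2]>.078)&(P[:,2]<.083)&(A>.016)&(A<.03)&(l*s>.0135)],[0,2,5]) )
E
```

```text
a front [-1.85993530e-04  9.36900747e-05  2.91339992e-04  7.41403093e-04
  2.91725434e-03]
jaw z -1 954 0.08063113070725197
 a start 0.014405258823600628 inner l at z>.078 [0.0137056  0.01618448 0.01687073]
jaw z 1 3335 0.08103983575155978
 a start 0.01562473247354387 inner l at z>.078 [0.01369588 0.02020477 0.02138818]
```

View pics/w3c.png

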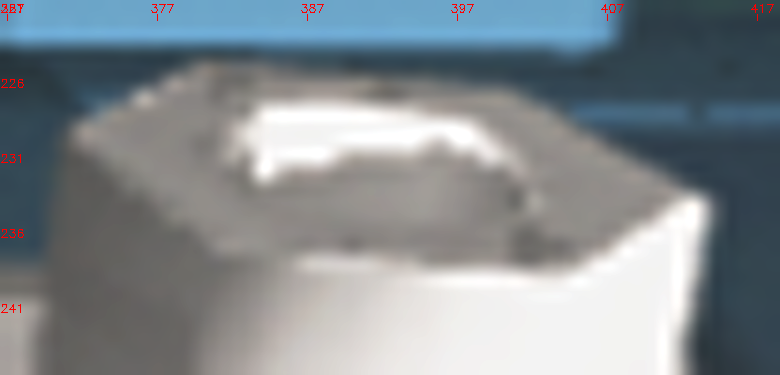

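```bash
python3 - <<'E'
from h import *
z=np.load('pics/w3.npz'); K,D,R,t=c=(z['K'],z['D'],z['R'],z['t'])
d=np.array([-.2598,-.9657,0]);n=np.array([.9657,-.2598,0]); B=np.array([.577,-.003,0])
def face(uv,a0):
    p=cv2.undistortPoints(np.array(uv,float).reshape(-1,1,2),K,D).reshape(-1,2)
    r=np.c_[p,np.ones(len(p))]@R; o=-R.T@t; s=(a0-(o-B)@d)/(r@d); X=o+r*s[:,None]; return np.c_[(X-B)@n,X[:,2]]*1000
hexp=np.array([[80,130],[200,65],[520,95],[705,200],[580,270],[225,250]])
bore=np.array([[235,125],[245,180],[255,105],[380,103],[480,125],[530,190],[530,230],[520,245],[350,252],[250,235]])
f=lambda q: np.c_[367-.5+q[:,0]/15+.03,221-.5+q[:,1]/15+.03]
for a0 in(.0,.001):
    h=face(f(hexp),a0); print('hex\n',h.round(1),'mean',h.mean(0)); print('bore\n',face(f(bore),a0).round(1))
P,u,v=cloud(c,z['d']); A=(P-B)@d; l=(P-B)@n
for q in np.arange(-.016,.017,.002):
    k=(abs(l-q)<.001)&(A>.004)&(A<.028)&(P[:,2]>.065)&(P[:,2]<.09)
    if k.sum(): print(round(q,3),k.sum(),np.median(P[k,2]).round(4), np.ptp(P[k,2]).round(4))
E
```

```text
hex
 [[-9.  65.5]
 [-1.2 57.3]
 [12.3 61.1]
 [15.9 73.7]
 [ 7.7 81.3]
 [-6.5 79.2]] mean [ 3.21585948 69.6703673 ]
bore
 [[-1.8 64.9]
 [-3.3 71.4]
 [-0.2 62.4]
 [ 5.6 62.1]
 [ 9.2 64.9]
 [ 8.7 72.5]
 [ 7.2 77. ]
 [ 6.2 78.6]
 [-1.3 79.4]
 [-4.9 77.5]]
hex
 [[-8.2 62.9]
 [-0.4 54.7]
 [13.3 58.6]
 [17.  71.3]
 [ 8.7 79. ]
 [-5.7 76.8]] mean [ 4.11920984 67.20718753]
bore
 [[-1.  62.3]
 [-2.5 68.9]
 [ 0.7 59.8]
 [ 6.5 59.6]
 [10.2 62.3]
 [ 9.7 70.1]
 [ 8.1 74.6]
 [ 7.1 76.3]
 [-0.4 77. ]
 [-4.1 75.2]]
-0.016 49 0.0787 0.0142
-0.01 97 0.067 0.0068
-0.008 210 0.0723 0.0114
-0.006 147 0.0777 0.0061
-0.004 111 0.0788 0.003
-0.002 113 0.0793 0.0028
0.0 108 0.0797 0.0029
0.002 112 0.0802 0.0035
0.004 116 0.0806 0.0041
0.006 111 0.0811 0.0033
0.008 64 0.0802 0.0168
0.01 58 0.0782 0.0023
0.012 54 0.0762 0.0026
0.014 54 0.0739 0.0032
0.016 38 0.0721 0.0026
```

```bash
python3 look.py top t1; python3 look.py scene s1; python3 - <<'E'
from h import *
d=np.array([-.2598,-.9657,0]);n=np.array([.9657,-.2598,0])
T=np.array(observe()['ee_pos']); print(T)
for nm in('w3','t1','s1'):
    z=np.load(f'pics/{nm}.npz'); c=(z['K'],z['D'],z['R'],z['t']); P,u,v=cloud(c,z['d'])
    A=(P-T)@d; l=(P-T)@n; Z=P[:,2]-T[2]
    for lo,hi in((-.02,-.005),(.02,.05),(.05,.08),(.08,.11),(.11,.14),(.14,.175)):
        k=(A>lo)&(A<hi)&(abs(l)<.014)&(abs(Z-.02)<.014)
        if k.sum()>8: print(nm,lo,k.sum(),'a',A[k].min().round(4),A[k].max().round(4),'l',np.percentile(l[k],[1,50,99]).round(4),'ztop',np.percentile(Z[k],[50,90,98]).round(4))
E
```

```text
tcp [0.511  0.0164 0.1195] rot [ 0.207   1.5604 -0.2068] F [ 0.27 -1.15 -0.1 ] w 0.0109 t 7.725
tcp [0.5114 0.0166 0.1194] rot [ 0.2066  1.5603 -0.2064] F [-0.14 -0.12 -0.91] w 0.0108 t 7.775
[0.51151356 0.01672137 0.11927108]
w3 -0.02 1591 a -0.0091 -0.005 l [-0.0138  0.0007  0.0138] ztop [0.0215 0.0307 0.0333]
w3 0.02 533 a 0.0354 0.05 l [-0.0071 -0.0011  0.0048] ztop [0.0238 0.0248 0.0252]
w3 0.05 375 a 0.05 0.0624 l [-0.0067 -0.0011  0.0046] ztop [0.0235 0.0247 0.025 ]
t1 0.08 88 a 0.0801 0.1097 l [-0.0088 -0.003   0.0033] ztop [0.0223 0.0243 0.0247]
t1 0.11 89 a 0.1101 0.1395 l [-0.0087 -0.0036  0.0031] ztop [0.0224 0.0242 0.0257]
t1 0.14 56 a 0.1402 0.1587 l [-0.0086 -0.0039  0.0029] ztop [0.0223 0.0241 0.0257]
s1 -0.02 53 a -0.0111 -0.005 l [-0.0139 -0.0041  0.0135] ztop [0.0201 0.0292 0.0334]
s1 0.11 42 a 0.1115 0.1399 l [-0.0039  0.0031  0.0075] ztop [0.0203 0.0234 0.0244]
s1 0.14 26 a 0.1403 0.1589 l [-0.0019  0.0041  0.0066] ztop [0.0212 0.023  0.0238]
```

The boss is low. The bore centre is about 67 mm high and lies about 73 mm sideways from the drift axis. The drift is level in the hand, with its nose 159 mm ahead. I'll back up, move sideways, then descend to about 20 mm behind the boss.

Call:
play_rows --rows '[[[-1,0.29,0.9,0,0],[-1,0.29,1,0,0],[-1,0.29,1,0,0],[-1,0.29,0.95,0,0],[-1,0.87,-0.03,0,0],[-1,0.87,-0.02,-0.3,0],[-1,0,0,-0.7,0],[-1,0,0,-0.75,0],[-1,0,0,0,0],[-1,0,0,0,0]]]'

```text
clock: 9.02
ee_pos: [0.6277, 0.1685, 0.0503]
tool_rot: [0.207, 1.559, -0.206]
contact_force: [-0.3, -0.4, -0.4]
width: 0.0107
```

```bash
python3 look.py top t2; python3 look.py scene s2; python3 look.py wrist w4; python3 - <<'E'
from h import *
d=np.array([-.2598,-.9657,0]);n=np.array([.9657,-.2598,0]);B=np.array([.577,-.003,0])
for nm in('t2','s2','w4'):
    z=np.load(f'pics/{nm}.npz'); c=(z['K'],z['D'],z['R'],z['t']); P,u,v=cloud(c,z['d'])
    A=(P-B)@d; l=(P-B)@n; Z=P[:,2]
    for lo,hi in((-.21,-.19),(-.12,-.1),(-.1,-.06),(-.06,-.035),(-.035,-.01),(-.01,.0),(.0,.015),(.015,.03),(.036,.06),(.06,.09),(.09,.12)):
        k=(A>lo)&(A<hi)&(abs(l-.003)<.018)&(Z>.062 if lo<.03 else Z>.082)&(Z<.1)
        if k.sum()>8: print(nm,lo,k.sum(),'a',A[k].min().round(4),A[k].max().round(4),'l',np.percentile(l[k],[2,50,98]).round(4),'ztop',np.percentile(Z[k],[50,90,98]).round(4))
a=cv2.imread('pics/s2.png'); b=cv2.imread('pics/t2.png'); z=np.load('pics/s2.npz');c=(z['K'],z['D'],z['R'],z['t']); p=proj(c,[[.582,.015,.07]])[0].astype(int); z=np.load('pics/t2.npz');c=(z['K'],z['D'],z['R'],z['t']); q=proj(c,[[.582,.015,.07]])[0].astype(int)
f=lambda a,p: cv2.resize(a[p[1]-25:p[1]+25,p[0]-33:p[0]+33],(396,300),interpolation=2)
cv2.imwrite('pics/c2.png',np.hstack([f(a,p),f(b,q)])); print(p,q)
E
```

```text
tcp [0.6277 0.1685 0.0503] rot [ 0.2068  1.5592 -0.2061] F [-0.35 -0.41 -0.37] w 0.0107 t 9.075
tcp [0.6279 0.1684 0.0507] rot [ 0.207   1.5585 -0.2061] F [-0.24  0.27 -0.73] w 0.0108 t 9.125
tcp [0.6278 0.1683 0.0507] rot [ 0.2071  1.5584 -0.2061] F [-1.36 -0.55 -0.6 ] w 0.0109 t 9.175
t2 -0.12 48 a -0.1198 -0.1011 l [-0.0036  0.0013  0.008 ] ztop [0.0727 0.0746 0.0748]
t2 -0.1 97 a -0.0997 -0.0606 l [-0.0039  0.0008  0.0081] ztop [0.0719 0.0743 0.0755]
t2 -0.06 62 a -0.0597 -0.0351 l [-0.0038  0.0005  0.008 ] ztop [0.072  0.075  0.0758]
t2 -0.035 34 a -0.0344 -0.0201 l [-0.0036  0.0006  0.0078] ztop [0.0717 0.0745 0.0755]
t2 0.0 81 a 0.0002 0.0149 l [-0.0112 -0.0011  0.0139] ztop [0.0779 0.081  0.0828]
t2 0.015 97 a 0.0153 0.0297 l [-0.0117  0.0014  0.0205] ztop [0.0781 0.0846 0.0882]
t2 0.036 105 a 0.0362 0.0599 l [-0.0133 -0.0021  0.0139] ztop [0.0861 0.0887 0.09  ]
t2 0.06 152 a 0.0601 0.0899 l [-0.0138 -0.0007  0.0127] ztop [0.0854 0.0883 0.0895]
t2 0.09 152 a 0.09 0.1198 l [-0.0142 -0.0024  0.0122] ztop [0.0865 0.0892 0.0906]
s2 -0.12 21 a -0.1121 -0.1009 l [-0.0011  0.0085  0
[... 192 characters left out ...]
3  0.0743]
s2 -0.035 27 a -0.0343 -0.0191 l [-0.0003  0.0081  0.0125] ztop [0.0706 0.0733 0.0743]
s2 -0.01 13 a -0.0022 -0.0003 l [-0.0057  0.0099  0.0176] ztop [0.0715 0.0786 0.08  ]
s2 0.0 65 a 0.0003 0.0146 l [-0.0045  0.0096  0.018 ] ztop [0.0757 0.0795 0.0819]
s2 0.015 83 a 0.0153 0.03 l [-0.0147  0.007   0.018 ] ztop [0.0776 0.0855 0.0871]
s2 0.036 59 a 0.036 0.0595 l [-0.0079  0.008   0.0176] ztop [0.0858 0.0886 0.0897]
s2 0.06 80 a 0.0606 0.0898 l [-0.0089  0.0083  0.0173] ztop [0.0848 0.0878 0.0888]
s2 0.09 79 a 0.0916 0.12 l [-0.0088  0.0062  0.017 ] ztop [0.0859 0.0884 0.0895]
w4 -0.12 29 a -0.1199 -0.1165 l [-0.0013  0.0074  0.01  ] ztop [0.0721 0.0736 0.0738]
[273 220] [275 177]
```

View pics/c2.png

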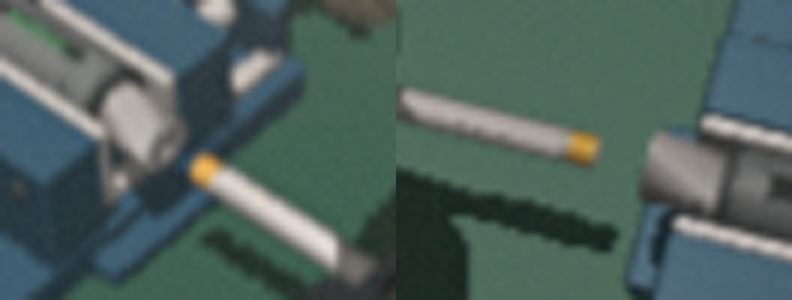

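Picture 7: the nose is about 20 mm behind the boss and lined up, judging by the depth. I'll correct 1 mm down and slightly sideways, then feel in slowly.

Call:
play_rows --rows '[[[-1,-0.02,0.005,-0.025,0],[-1,-0.032,-0.121,0,0],[-1,-0.032,-0.121,0,0],[-1,-0.032,-0.121,0,0],[-1,-0.013,-0.048,0,0],[-1,-0.013,-0.048,0,0],[-1,-0.013,-0.048,0,0],[-1,-0.013,-0.048,0,0],[-1,0,0,0,0]]]'

```text
clock: 10.3
ee_pos: [0.6203, 0.1457, 0.0481]
tool_rot: [0.207, 1.561, -0.207]
contact_force: [-0.5, -0.2, -0.1]
width: 0.0109
```

Call:
play_rows --rows '[[[-1,-0.013,-0.048,0,0],[-1,-0.013,-0.048,0,0],[-1,-0.013,-0.048,0,0],[-1,0,0,0,0]]]'

```text
clock: 10.8
ee_pos: [0.6188, 0.14, 0.0481]
tool_rot: [0.207, 1.561, -0.207]
contact_force: [0.6, 0.0, -0.8]
width: 0.0108
```

No contact force about 10 mm in, so it has entered the bore. I'll go on.

Call:
play_rows --rows '[[[-1,-0.026,-0.097,0,0],[-1,-0.026,-0.097,0,0],[-1,-0.026,-0.097,0,0],[-1,-0.026,-0.097,0,0],[-1,-0.026,-0.097,0,0],[-1,0,0,0,0]]]'

```text
clock: 11.55
ee_pos: [0.6136, 0.1205, 0.0482]
tool_rot: [0.207, 1.561, -0.207]
contact_force: [0.8, -0.3, 0.3]
width: 0.0109
```

```bash
python3 look.py scene s3;  python3 look.py top t3; python3 - <<'E'
from h import *
d=np.array([-.2598,-.9657,0]);n=np.array([.9657,-.2598,0]);B=np.array([.577,-.003,0])
# green core seen through the slot, along axis
for nm in('t2','s2','t3','s3'):
    z=np.load(f'pics/{nm}.npz'); c=(z['K'],z['D'],z['R'],z['t']); P,u,v=cloud(c,z['d']); im=z['im'].astype(int)[v,u]
    A=(P-B)@d; l=(P-B)@n
    k=(A>.02)&(A<.13)&(abs(l)<.02)&(P[:,2]>.06)&(im[:,1]>im[:,2]*1.25)&(im[:,1]>im[:,0]*1.1)
    print(nm,k.sum(),np.percentile(A[k],[0,5,50,95,100]).round(4) if k.any() else '')
    k=(A<-.01)&(A>-.2)&(abs(l-.003)<.013)&(P[:,2]>.062)&(P[:,2]<.08); print('  drift l',np.percentile(l[k],[2,98]).round(4),'z',np.percentile(P[k,2],95).round(4))
    k=(A>.034)&(A<.13)&(abs(l-.003)<.02)&(P[:,2]>.082)&(P[:,2]<.1); print('  barrel a end',np.percentile(A[k],99.5).round(4))
E
```

```text
tcp [0.6136 0.1205 0.0482] rot [ 0.2072  1.5609 -0.2073] F [ 0.76 -0.28  0.32] w 0.0109 t 11.6
tcp [0.6136 0.1207 0.0481] rot [ 0.2071  1.5609 -0.2071] F [-0.35 -0.82  0.53] w 0.0113 t 11.65
t2 44 [0.0606 0.0628 0.0772 0.0926 0.0936]
  drift l [-0.0038  0.0081] z 0.0751
  barrel a end 0.1229
s2 18 [0.061  0.0632 0.0776 0.0911 0.0919]
  drift l [-0.0003  0.0129] z 0.0747
  barrel a end 0.1253
t3 43 [0.0607 0.0629 0.0768 0.0926 0.0935]
  drift l [-0.0049  0.0072] z 0.0741
  barrel a end 0.1228
s3 17 [0.0611 0.0612 0.0763 0.0926 0.0929]
  drift l [-0.0027  0.0117] z 0.0725
  barrel a end 0.1235
```

Core spans 60–94 mm in. The nose is now at about 30 mm; I'll approach to about 54 mm, then press slowly.

Call:
play_rows --rows '[[[-1,-0.026,-0.097,0,0],[-1,-0.026,-0.097,0,0],[-1,-0.026,-0.097,0,0],[-1,-0.026,-0.097,0,0],[-1,-0.026,-0.097,0,0],[-1,-0.026,-0.097,0,0],[-1,0,0,0,0]]]'

```text
clock: 12.52
ee_pos: [0.6073, 0.0972, 0.0481]
tool_rot: [0.207, 1.561, -0.207]
contact_force: [-0.6, 0.3, -1.0]
width: 0.0107
```

Call:
play_rows --rows '[[[-1,-0.01,-0.036,0,0],[-1,-0.01,-0.036,0,0],[-1,-0.01,-0.036,0,0],[-1,-0.01,-0.036,0,0],[-1,-0.01,-0.036,0,0],[-1,-0.01,-0.036,0,0],[-1,-0.01,-0.036,0,0]]]'

```text
clock: 13.4
ee_pos: [0.6049, 0.0888, 0.0484]
tool_rot: [0.209, 1.56, -0.205]
contact_force: [3.4, 7.7, 0.3]
width: 0.0112
```

Contact at about 8.3 N along the axis, as expected. I'll keep pressing steadily.

Call:
play_rows --rows '[[[-1,-0.01,-0.036,0,0],[-1,-0.01,-0.036,0,0],[-1,-0.01,-0.036,0,0],[-1,-0.01,-0.036,0,0],[-1,-0.01,-0.036,0,0],[-1,-0.01,-0.036,0,0],[-1,-0.01,-0.036,0,0],[-1,-0.01,-0.036,0,0]]]'

```text
clock: 14.4
ee_pos: [0.6018, 0.0772, 0.0484]
tool_rot: [0.209, 1.56, -0.205]
contact_force: [3.1, 7.9, 0.9]
width: 0.0109
```

```bash
cat > chk.py <<'E'
from h import *
import sys
d=np.array([-.2598,-.9657,0]);n=np.array([.9657,-.2598,0]);B=np.array([.577,-.003,0])
nm=sys.argv[1]
for nm in('t'+nm,'s'+nm):
    z=np.load(f'pics/{nm}.npz'); c=(z['K'],z['D'],z['R'],z['t']); P,u,v=cloud(c,z['d']); im=z['im'].astype(int)[v,u]
    A=(P-B)@d; l=(P-B)@n
    k=(A>.02)&(A<.26)&(abs(l)<.07)&(P[:,2]>.01)&(im[:,1]>im[:,2]*1.25)&(im[:,1]>im[:,0]*1.1)
    if k.any(): print(nm,k.sum(),'core a',np.percentile(A[k],[0,5,50,95,100]).round(4),'l',np.median(l[k]).round(3),'z',np.percentile(P[k,2],[5,95]).round(3))
    k=(A>.034)&(A<.14)&(abs(l-.003)<.02)&(P[:,2]>.082)&(P[:,2]<.1); print('  barrel a end',np.percentile(A[k],[90,99.5]).round(4))
E
python3 look.py scene s4;  python3 look.py top t4; python3 chk.py 4; python3 chk.py 2
```

```text
tcp [0.6018 0.0772 0.0484] rot [ 0.2086  1.5595 -0.205 ] F [3.1  7.88 0.9 ] w 0.0109 t 14.45
tcp [0.6017 0.0771 0.0484] rot [ 0.2086  1.5596 -0.2052] F [2.92 7.7  0.19] w 0.011 t 14.5
t4 28 core a [0.0769 0.0778 0.0872 0.0968 0.0979] l -0.0 z [0.082 0.086]
  barrel a end [0.1151 0.1229]
s4 15 core a [0.0757 0.0771 0.0892 0.0987 0.1001] l -0.002 z [0.081 0.085]
  barrel a end [0.1158 0.124 ]
t2 46 core a [0.0606 0.0629 0.0779 0.0935 0.1284] l -0.0 z [0.08  0.085]
  barrel a end [0.1155 0.1229]
s2 18 core a [0.061  0.0632 0.0776 0.0911 0.0919] l -0.001 z [0.081 0.085]
  barrel a end [0.1156 0.1253]
```

The core's back face is at about 77 mm and the bit hasn't moved. Continuing.

Call:
play_rows --rows '[[[-1,-0.013,-0.048,0,0],[-1,-0.013,-0.048,0,0],[-1,-0.013,-0.048,0,0],[-1,-0.013,-0.048,0,0],[-1,-0.013,-0.048,0,0],[-1,-0.013,-0.048,0,0],[-1,-0.013,-0.048,0,0],[-1,-0.013,-0.048,0,0],[-1,-0.013,-0.048,0,0],[-1,-0.013,-0.048,0,0],[-1,-0.013,-0.048,0,0],[-1,-0.013,-0.048,0,0]]]'

```text
clock: 16.0
ee_pos: [0.5957, 0.054, 0.0485]
tool_rot: [0.209, 1.559, -0.205]
contact_force: [3.4, 8.0, 1.4]
width: 0.0108
```

Call:
play_rows --rows '[[[-1,-0.013,-0.048,0,0],[-1,-0.013,-0.048,0,0],[-1,-0.013,-0.048,0,0],[-1,-0.013,-0.048,0,0],[-1,-0.013,-0.048,0,0],[-1,-0.013,-0.048,0,0],[-1,-0.013,-0.048,0,0],[-1,-0.013,-0.048,0,0],[-1,-0.013,-0.048,0,0],[-1,-0.013,-0.048,0,0]]]'

```text
clock: 17.25
ee_pos: [0.5905, 0.0346, 0.0486]
tool_rot: [0.208, 1.559, -0.206]
contact_force: [2.8, 4.0, 1.4]
width: 0.0109
```

```bash
python3 look.py scene s5;  python3 look.py top t5; python3 chk.py 5
```

```text
tcp [0.5905 0.0346 0.0486] rot [ 0.2082  1.5592 -0.2056] F [2.83 4.03 1.43] w 0.0109 t 17.3
tcp [0.5902 0.034  0.0485] rot [ 0.2074  1.5598 -0.2063] F [0.1  0.31 0.02] w 0.0107 t 17.35
t5 188 core a [0.1266 0.1282 0.1434 0.1586 0.179 ] l -0.005 z [0.027 0.082]
  barrel a end [0.1176 0.1335]
s5 79 core a [0.1312 0.134  0.1452 0.2024 0.2084] l 0.008 z [0.023 0.083]
  barrel a end [0.118  0.1368]
```

Call:
play_rows --rows '[[[-1,0,0,0,0],[-1,0,0,0,0],[-1,0,0,0,0]]]'

```text
clock: 17.73
ee_pos: [0.59, 0.0336, 0.0482]
tool_rot: [0.207, 1.561, -0.207]
contact_force: [1.1, 1.0, 2.2]
width: 0.0105
```

```bash
python3 look.py scene s6;  python3 look.py top t6; python3 chk.py 6; python3 - <<'E'
from h import *
a=cv2.imread('pics/s6.png')[110:270,160:360]; b=cv2.imread('pics/t6.png')[130:290,260:420]
cv2.imwrite('pics/c3.png',np.hstack([cv2.resize(a,(440,352),interpolation=2),cv2.resize(b,(352,352),interpolation=2)]))
E
```

```text
tcp [0.59   0.0336 0.0482] rot [ 0.2069  1.5606 -0.207 ] F [1.06 1.03 2.22] w 0.0105 t 17.775
tcp [0.59   0.0336 0.0482] rot [ 0.2069  1.5606 -0.207 ] F [1.12 0.42 0.79] w 0.0109 t 17.825
t6 166 core a [0.1207 0.1411 0.1537 0.1669 0.2266] l -0.004 z [0.026 0.061]
  barrel a end [0.1161 0.1228]
s6 117 core a [0.1398 0.1411 0.1522 0.193  0.2002] l 0.01 z [0.025 0.059]
  barrel a end [0.1173 0.1246]
```

View pics/c3.png

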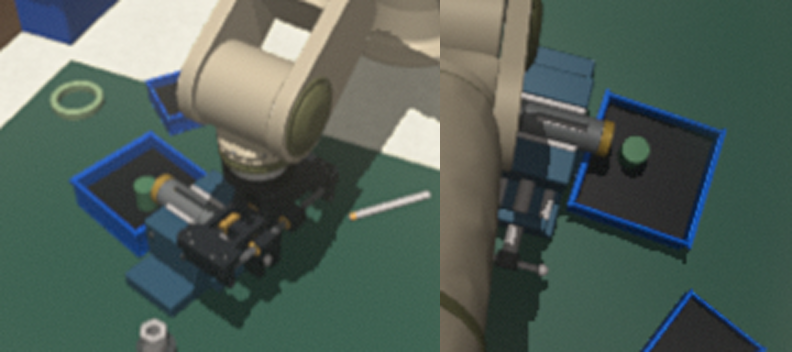

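Picture 8: the core stands upright in the large tray, its top about 60 mm high, which means it rests on the foam. The bit's end has not moved. I'll withdraw straight back.

Call:
play_rows --rows '[[[-1,0.026,0.097,0,0],[-1,0.052,0.193,0,0],[-1,0.065,0.241,0,0],[-1,0.065,0.241,0,0],[-1,0.065,0.241,0,0],[-1,0.065,0.241,0,0],[-1,0.065,0.241,0,0],[-1,0.065,0.241,0,0],[-1,0.065,0.241,0,0],[-1,0.065,0.241,0,0],[-1,0.065,0.241,0,0],[-1,0.065,0.241,0,0]]]'

```text
clock: 19.32
ee_pos: [0.6192, 0.1424, 0.0481]
tool_rot: [0.207, 1.561, -0.207]
contact_force: [0.2, 0.4, -0.8]
width: 0.0114
```

Call:
play_rows --rows '[[[-1,0.065,0.241,0,0],[-1,0.065,0.241,0,0],[-1,0.065,0.241,0,0],[-1,0.065,0.241,0,0],[-1,0.065,0.241,0,0],[-1,0,0,0.5,0],[-1,0,0,0.8,0],[-1,0,0,0,0],[-1,0,0,0,0]]]'

```text
clock: 20.45
ee_pos: [0.6318, 0.1896, 0.0998]
tool_rot: [0.207, 1.561, -0.207]
contact_force: [0.4, 0.6, -1.2]
width: 0.0111
```

Call:
play_rows --rows '[[[-1,-0.3,0.33,0,0],[-1,-0.56,0.61,0,0],[-1,-0.65,0.7,0,0],[-1,-0.65,0.7,0,0],[-1,-0.65,0.7,0,0],[-1,-0.65,0.7,0,0],[-1,-0.6,0.65,0,0],[-1,-0.41,0.47,-0.4,0],[-1,0,0,0,0],[-1,0,0,0,0]]]'

```text
clock: 21.7
ee_pos: [0.4533, 0.384, 0.0842]
tool_rot: [0.207, 1.561, -0.207]
contact_force: [0.2, 0.1, -0.4]
width: 0.0111
```

```bash
python3 look.py top t7; python3 look.py scene s7; python3 - <<'E'
from h import *
d=np.array([-.2598,-.9657,0]);n=np.array([.9657,-.2598,0]);M=np.array([.433,.3117,0])
for nm in('t0','t7','s7'):
    z=np.load('pics/'+{'t0':'top0'}.get(nm,nm)+'.npz'); c=(z['K'],z['D'],z['R'],z['t']); P,u,v=cloud(c,z['d'])
    A=(P-M)@d; l=(P-M)@n
    zr=(.038,.05) if nm=='t0' else (.09,.11)
    k=(A>-.05)&(A<.12)&(abs(l)<.02)&(P[:,2]>zr[0])&(P[:,2]<zr[1])
    print(nm,k.sum(),A[k].max().round(4))
    for q in(.03,.075):
        j=k&(abs(A-q)<.008); print(q,j.sum(),np.percentile(l[j],[3,97]).round(4),np.percentile(P[j,2],90).round(4))
E
```

```text
tcp [0.4533 0.384  0.0842] rot [ 0.2068  1.5608 -0.2071] F [ 0.18  0.07 -0.45] w 0.0111 t 21.75
tcp [0.4537 0.3839 0.0844] rot [ 0.2076  1.5604 -0.2073] F [ 0.19 -0.51 -0.13] w 0.0106 t 21.8
t0 365 0.0861
0.03 37 [-0.0075  0.0037] 0.0474
0.075 42 [-0.0126  0.007 ] 0.0477
t7 357 0.0857
0.03 42 [-0.007  0.004] 0.1088
0.075 42 [-0.0073  0.0037] 0.1083
s7 189 0.0826
0.03 33 [0.0008 0.0099] 0.1085
0.075 27 [-0.0011  0.0083] 0.1066
```

The drift lines up with its original lie. I'll lower it, release and retreat.

Call:
play_rows --rows '[[[-1,0,0,-0.6,0],[-1,0,0,-0.5,0],[-1,0,0,-0.3,0],[-1,0,0,-0.1,0],[-1,0,0,0,0],[-1,0,0,0,0]]]'

```text
clock: 22.55
ee_pos: [0.4536, 0.3844, 0.0248]
tool_rot: [0.207, 1.56, -0.206]
contact_force: [0.0, 0.4, -1.0]
width: 0.0111
```

Call:
play_rows --rows '[[[-1,0,0,-0.03,0],[0.3,0,0,0,0],[0.3,0,0,0,0],[0.3,0,0,0,0],[0.3,0,0,0,0],[0.3,0,0,0,0],[0.3,0,0,0.4,0],[0.3,0,0,0.8,0],[0.3,0,0,1,0],[0.3,0,0,1,0],[0.3,0,0,1,0],[0.3,0,0,0,0]]]'

```text
clock: 24.05
ee_pos: [0.4542, 0.3849, 0.1952]
tool_rot: [0.21, 1.555, -0.203]
contact_force: [-0.6, -0.3, -0.8]
width: 0.0575
```

```bash
python3 look.py top t8; python3 look.py scene s8; python3 chk.py 8; python3 - <<'E'
from h import *
d=np.array([-.2598,-.9657,0]);n=np.array([.9657,-.2598,0]);M=np.array([.433,.3117,0])
z=np.load('pics/s8.npz'); c=(z['K'],z['D'],z['R'],z['t']); P,u,v=cloud(c,z['d']); A=(P-M)@d; l=(P-M)@n
k=(abs(A)<.12)&(abs(l)<.03)&(P[:,2]>.038)&(P[:,2]<.06)
for q in(-.07,-.02,.02,.075):
    j=k&(abs(A-q)<.01); print(q,j.sum(),np.percentile(P[j,2],90).round(4))
print(A[k].min(),A[k].max())
a=cv2.imread('pics/s8.png'); cv2.imwrite('pics/s8b.png',cv2.resize(a,(800,600)))
E
```

```text
tcp [0.4542 0.3849 0.1952] rot [ 0.21    1.5551 -0.2033] F [-0.63 -0.27 -0.78] w 0.0575 t 24.1
tcp [0.4535 0.3845 0.1927] rot [ 0.2083  1.5584 -0.2054] F [ 0.02  1.   -0.87] w 0.0571 t 24.15
t8 160 core a [0.1156 0.1412 0.1532 0.1669 0.1744] l -0.004 z [0.027 0.06 ]
  barrel a end [0.1159 0.1229]
s8 113 core a [0.1403 0.1424 0.1521 0.1886 0.1994] l 0.009 z [0.026 0.059]
  barrel a end [0.1159 0.1237]
-0.07 41 0.0482
-0.02 37 0.0484
0.02 33 0.0481
0.075 33 0.046
-0.08455539612855494 0.0836512462482425
```

View pics/s8b.png

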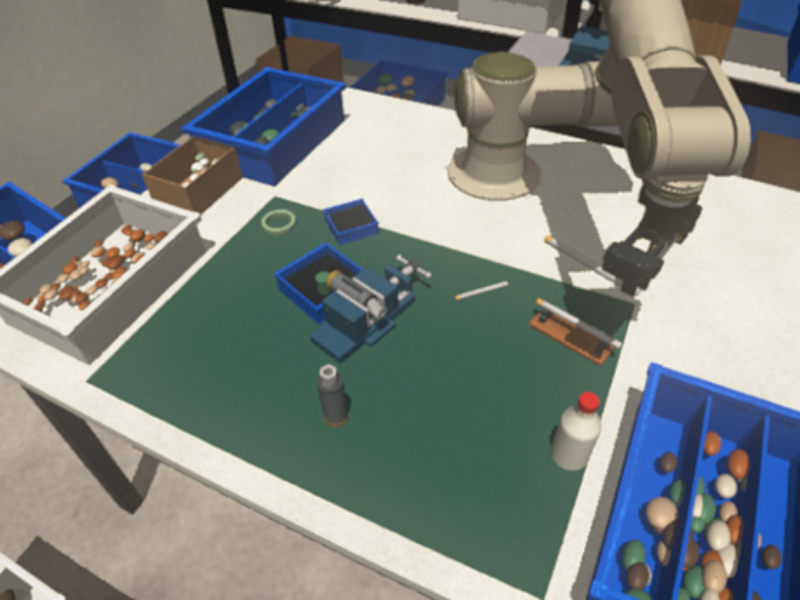

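Picture 9: the drift lies level on its V-blocks at (578,322) and the core is in the large tray at (323,280). The bit and bystanders are where they were, and the gripper is clear. Handing in.

```bash
python3 -c "from rig import job_done; print(job_done())"
```

```text
the job is handed in; nothing more can be done
None
```

The core is out of the bit and in the larger tray, and the drift is back on its V-blocks. I handed the job in at about 24 s; the hand-in reported no verdict.

**What I did:** I gripped the middle-sized drift by its tail and measured the bore with the wrist camera. It sits about 3 mm low, and the drift went in without contact force. I pressed the core out steadily at about 8–9 N, then drew the drift straight back out.

**Last checks:**
- **Core:** it stands upright in the tray, its top about 60 mm up, so its centre is about 17 mm above the foam (limit 22 mm).
- **Bit:** its crown end was unchanged to within about 1–2 mm between pictures (limit 6 mm).
- **Drift:** it lies level, its top about 48 mm up as at the start. One depth reading near the nose was 2 mm lower, which is the narrower turned end or noise.
- **Everything else:** the bystanders look untouched in the last picture, and the gripper is about 170 mm above the drift.

**Disagreements:** the views differed by 1–2 mm on the bore's sideways position, and I aimed between them. Camera heights read about 1 mm high, and I allowed for that.

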